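# Park the nesting bins on the clamp hook

## Task

Clear the desk by parking the three round bins on the clamp's upturned hook, nested one inside the other with the cups over the round platform: the largest first, then the middle one, then the smallest. Push each one's eye down the springy prong gently, never harder than about 15 newtons once it bottoms, until it is fully home and level (the large bin on the platform and its block, each next lip flat on the one below), and let go of it before fetching the next. Leave everything else on the desk where it is.

Things in the scene. Friction and masses are not known exactly. Their poses are not given: they have to be found in the camera images.
- large_eye (a point): Centre of the hole in the LARGE bin's handle eye, half-way up the 6 mm thick eye (57 mm above the foot). x points from the eye to the cup's axis (100 mm away), z up. The eye is a frame 28 mm long (x) and 24 mm wide (y) outside, with a square hole 16 x 16 mm right through, level with the bin's lip. The three bins are alike grey plastic and stand on the desk in three shuffled places.
- middle_eye (a point): Same point and axes on the MIDDLE bin, whose eye is 32 mm wide (y), else the same; eye centre 47 mm above the foot, 100 mm from the cup's axis.
- small_eye (a point): Same point and axes on the SMALL bin, whose eye is 40 mm wide (y), else the same; eye centre 37 mm above the foot, 100 mm from the cup's axis.
- large: Large bin: round open grey plastic cup 60 mm high, flat lip 116 mm across and 6 mm thick, mouth 100 mm, foot 92 mm, 0.11 to 0.18 kg. A flat handle level with the lip (14 mm wide, 6 mm thick) ends in the eye. Origin under the centre of its foot, axes as at its eye.
- middle: Middle bin, same pattern: 50 mm high, lip 108 mm across, cup 86 mm across outside under the lip, mouth 80 mm, 0.09 to 0.14 kg. Origin under the centre of its foot.
- small: Small bin, same pattern: 40 mm high, lip 90 mm across, cup 66 mm across outside under the lip, mouth 60 mm, 0.06 to 0.10 kg. Origin under the centre of its foot.
- hook: Chrome hook in the bench clamp, its end turned up into an upright prong 12 mm thick. Origin on the desk under the prong's axis; x points from the prong to the round platform's axis (100 mm away), z up. Two spring strips on its +x and -x sides, 20 mm over all from 97 to 136 mm height, give inwards and rub in the eyes.
- hook_tip (a point): Tapered tip of the prong, 149 mm above the desk, 6 to 9 mm wide there; full width from 138 mm down. The strips' friction holds a bin wherever it is left on the prong: its weight does not seat it. Sliding an eye down takes a steady push of about 2 to 8 N.
- stand: Chrome clamp fixed to the desk, origin and axes as the hook. Its rigid seat, one piece set to some height by hand, is a round platform at x = +100 mm (80 mm across) for the large bin's foot and a block round the prong (26 mm in x, 16 in y) for its eye to land on, 52 mm higher. The platform's top is 48 to 72 mm above the desk: this pose does NOT tell it; feel for the sharp rise of the push.
- seat_side (a point): A mark on the clamp's base, on the desk under the platform's axis. When all is home the large bin is level, foot on the platform and eye on the block; the next eyes and lips lie flat on those below, each 6 mm higher.
- pencup: Bystander, to be left where it is: blue ceramic pen cup, 72 mm across, 95 mm high. Origin under its centre.
- scanner: Bystander, to be left where it is: black handheld scanner with a stub antenna, standing on end, 60 x 34 x 130 mm plus 60 mm antenna. Origin under its centre.
- mug: Bystander, to be left where it is: white mug, 80 mm across, 90 mm high, handle to its +y side. Origin under its centre.
- eraser: Bystander, to be left where it is: white eraser, 45 x 22 x 13 mm. Origin under its centre.
- tape: Bystander, to be left where it is: roll of paper tape, 56 mm across, 20 mm high. Origin under its centre.

How it is judged:
On the way, in this order (a step that is already met when the one before it is completed fails the run):
1. the large bin is on the hook, level and down on the platform, and let go (horizontal distance between large_eye and hook below 0.006 m and contact force between large and stand above 0.15 N and angle between large_eye's own z axis and vertical below 0.02 rad and z of large_eye in the frame of hook between 0.1 and 0.135 m and contact force between large and the fingers below 0.1 N), for 0.2 s.
2. the middle bin is nested in the large one on the hook, lip on lip, and let go (horizontal distance between each of large_eye, middle_eye and hook below 0.006 m and contact force between large and stand above 0.15 N and angle between each of large_eye, middle_eye's own z axis and vertical below 0.02 rad and z of large_eye in the frame of hook between 0.1 and 0.135 m and z of middle_eye in the frame of large_eye between 0.004 and 0.0085 m and angle between the x axis of middle_eye and the x axis of large_eye, either way round below 0.12 rad and contact force between middle and the fingers below 0.1 N), for 0.2 s.
3. the small bin is nested in the middle one on the hook, lip on lip, and let go (horizontal distance between each of large_eye, middle_eye, small_eye and hook below 0.006 m and contact force between large and stand above 0.15 N and angle between each of large_eye, middle_eye, small_eye's own z axis and vertical below 0.02 rad and z of large_eye in the frame of hook between 0.1 and 0.135 m and z of middle_eye in the frame of large_eye between 0.004 and 0.0085 m and angle between the x axis of middle_eye and the x axis of large_eye, either way round below 0.12 rad and z of small_eye in the frame of middle_eye between 0.004 and 0.0085 m and angle between the x axis of small_eye and the x axis of middle_eye, either way round below 0.12 rad and contact force between small and the fingers below 0.1 N), for 0.2 s.
At the end, for the whole second after the job is handed in: All three eyes are on the hook's prong (each within 6 mm of its axis), the large bin rests on the platform, the middle eye lies 4 to 8.5 mm above the large one and the small eye 4 to 8.5 mm above the middle one, all level within 0.02 rad, handles in line within 0.12 rad, let go of and at rest (all of step 3 and contact force between each of large, middle and the fingers below 0.1 N and linear speed of each of large, middle, small below 0.02 m/s); the robot touches nothing.
It fails at once if large bin pressed harder than 25 N onto the platform or clamp (contact force between large and stand above 25 N).
It fails at once if middle bin pressed harder than 25 N onto the large bin (contact force between middle and large above 25 N).
It fails at once if small bin pressed harder than 25 N onto the middle bin (contact force between small and middle above 25 N).
It fails at once if a bystander (pen cup, scanner, mug, eraser or tape roll) is moved more than 30 mm (distance of any of pencup, scanner, mug, eraser, tape from where it was at the start of the episode above 0.03 m).
It also fails if it takes over 72 s, if anything falls off the work surface, if the arm or the gripper's body presses on something with over 40 N, if the wrist force passes 120 N, or if a joint passes its speed limit or range.

## Robot

A 6-joint arm with a two-finger parallel gripper is mounted at the origin on the work surface. World frame = base frame: x ahead of the robot, y to its left, z up, the work surface at z = 0. Lengths are in m, angles in rad, forces in N, time in s.
With the tool pointing down it reaches from about 0.325 to 0.9 m from the base axis. Payload 6.1 kg.
Tool frame: the origin (TCP) lies midway between the tips of the shut fingers; the grasp point (between the pads) lies 19 mm behind it; x points along the fingers, y is the direction in which the jaws open and shut, and the axes are right-handed (so a half turn about x gives the same grasp; the last joint's range is limited). The gripper opens to 85 mm and grips with 20 to 120 N. Pads are 22 mm wide; open, the fingers measure 114 mm over their backs; the gripper's body (76 mm by 85 mm) begins 54 mm behind the grasp point. The pads swing forward as they close: fully open they stand 13 mm farther back than shut.
Start: joints at [-0.126, 0.22, 1.526, -0, 1.395, -0.126], TCP at [0.625, -0, 0.231] pointing down, gripper open.
Joint ranges: [-2.98, 2.98], [-0.91, 2.08], [0.09, 2.57], [-1.24, 4.39], [0.2, 2.65], [-2.68, 2.68]. Speed limits (rad/s): [2.57, 2.57, 3.01, 3.14, 3.14, 3.14].

## Interface

Orientations are given as [roll, pitch, yaw] about the fixed x, y, z axes, in that order (R = Rz(yaw) Ry(pitch) Rx(roll)).
In Python, from plant import movep, move_l, set_joints, gripper_to, hold, inverse_kinematics, observe, get_image, get_calibration, Unreachable, job_done gives the robot as it stands. Calls block until the motion is done:
- movep(position, orientation): joint-space move of the TCP to a pose.
- move_l(position, feed=0.15, rotation=None, max_force=None): straight line of the TCP; rotation=None keeps the orientation; feed is the mean speed in m/s. With max_force (N) it stops when the force on the tool has changed by that much, and returns True; else False.
- set_joints(angles): joint-space move.
- gripper_to(opening, f_grip=None): finger opening in m; f_grip is the grip in N (None keeps the last); returns when the fingers have stopped.
- hold(seconds).
- inverse_kinematics(position, orientation): joint angles nearest the present ones, or None.
- observe(): the state.
- get_image(name): name is "scene" or "side" or "wrist"; returns (picture, depth): 420x560x3 uint8, red, green, blue; 420x560 float32, m along the optical axis (not along the pixel's ray), 0 where there is no reading.
- get_calibration(name): a dict with "intrinsics" (3x3 intrinsics, pixels), "dist_coeffs" ([k1, k2, p1, p2, k3] as OpenCV has them; the pictures are not rectified), "world_from_camera" (4x4, takes a point from camera to world coordinates). Camera axes: x right, y down, z forward; pixel columns grow to the right and rows downward; lengths in m; the calibration is good to about 2 mm. A picture is of the moment at which its call begins: read the wrist's pose just before it. get_calibration takes no time and is no camera call; for the wrist camera it gives the pose at the moment of the call.
A pose or a line that the arm cannot do raises Unreachable and nothing moves.
- job_done(): hands the job in, once; it reports no verdict.
The state is a dict: "time_s": time; "q": joint angles; "joint_velocities": joint speeds; "joint_torque": joint torques, N m; "eef_pos": TCP position; "tcp_rot": TCP orientation; "ft_force": force on the tool from outside, world axes, zero at the start; "torque": the same for the moment, N m; "opening": finger opening in m.
Only numpy, scipy, OpenCV 4.12 (cv2) and the standard library are available. Lean on these libraries where they do the work, as an engineer would, in place of code of your own. Each camera call takes 0.05 s, during which the arm holds its last target.

## Working session

There is one attempt and no reset: what is moved stays moved. The work goes in short steps, each a Python script; the robot and the scene stay as the last script left them, time stands still between calls to the robot, and variables do not carry over. Pictures are saved under pics/ and viewed, and the job is handed in when it is done.

```bash
ls; mkdir -p pics; python3 - <<'E'
from plant import *
import cv2,numpy as np
print(observe())
for n in ["scene","side","wrist"]:
    im,d=get_image(n); cv2.imwrite(f"pics/{n}0.png",im[:,:,::-1]); np.save(f"{n}0.npy",d)
    c=get_calibration(n); print(n,c); np.savez(f"{n}0cal.npz",**c)
E
```

```text
pics
{'time_s': 0.0, 'q': array([-1.26105854e-01,  2.21209768e-01,  1.52764797e+00,  4.01372202e-05,
        1.39470411e+00, -1.26109973e-01]), 'joint_velocities': array([-1.68644145e-03, -9.06783898e-04,  1.57853169e-05, -1.73975941e-03,
       -1.03324051e-04, -5.95683801e-04]), 'joint_torque': array([-5.06932320e-04, -4.96913910e+01, -3.89390445e+01, -4.46828235e-04,
        1.12446505e-02,  2.49123751e-06]), 'eef_pos': array([6.24379454e-01, 8.44860191e-05, 2.30189878e-01]), 'tcp_rot': array([-1.71696396,  1.56882674,  2.99542207]), 'ft_force': array([-0.36975455,  0.3044612 ,  0.41558327]), 'torque': array([ 0.02998675, -0.06253671, -0.06500501]), 'opening': 0.08581707193049803}
scene {'intrinsics': array([[496.20031459,   0.        , 285.77527205],
       [  0.        , 496.20031459, 209.4929155 ],
       [  0.        ,   0.        ,   1.        ]]), 'dist_coeffs': array([-0.05346515,  0.        ,  0.        ,  0.        ,  0.        ]), 'world_from_camera': array([[-0.52931005,  0.5045861 , -0.68207312,  1.39218335],
       [ 0.84838445,  0.30659155, -0.43156163,  0.53083932],
[... 578 characters left out ...]
  0.80578271],
       [ 0.        ,  0.        ,  0.        ,  1.        ]])}
wrist {'intrinsics': array([[346.38835194,   0.        , 277.92109653],
       [  0.        , 346.38835194, 208.45747441],
       [  0.        ,   0.        ,   1.        ]]), 'dist_coeffs': array([0.00960652, 0.        , 0.        , 0.        , 0.        ]), 'world_from_camera': array([[ 9.99997097e-01, -6.37801590e-05, -2.40859469e-03,
         6.24621978e-01],
       [-7.58294793e-04, -9.57183348e-01, -2.89481368e-01,
         7.34690674e-02],
       [-2.28700356e-03,  2.89482355e-01, -9.57180618e-01,
         3.73304266e-01],
       [ 0.00000000e+00,  0.00000000e+00,  0.00000000e+00,
         1.00000000e+00]])}
```

View pics/scene0.png

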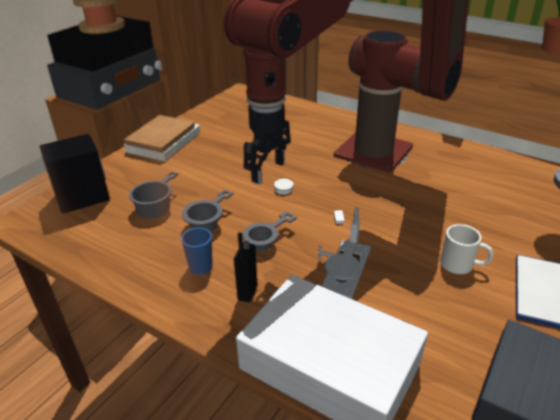

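View pics/side0.png

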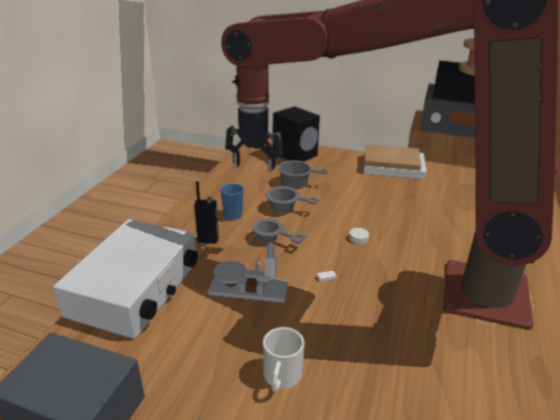

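View pics/wrist0.png

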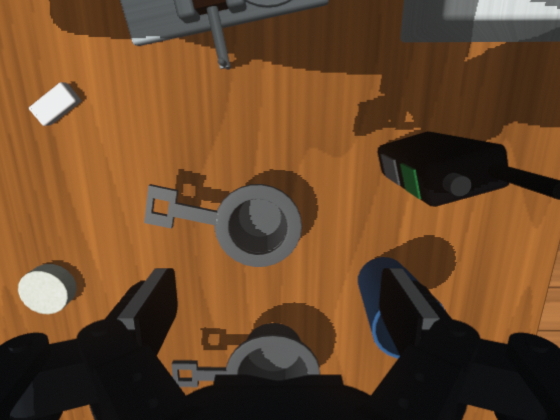

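The scene shows three bins at about (152,200), (202,215) and (260,235), and the clamp at (345,265). The wrist view shows the nearest bin, with its eye at (160,207). The handles point towards the robot. Next I get rough positions from depth.

```bash
cat > h.py <<'E'
import numpy as np,cv2
def deproj(c,u,v,z):
    K,D,T=c["intrinsics"],c["dist_coeffs"],c["world_from_camera"]
    p=cv2.undistortPoints(np.array([[u,v]],float).reshape(-1,1,2) if np.isscalar(u) else np.stack([u,v],-1).astype(float).reshape(-1,1,2),K,D).reshape(-1,2)
    z=np.atleast_1d(z)
    P=np.c_[p*z[:,None],z]
    return P@T[:3,:3].T+T[:3,3]
def onplane(c,u,v,h):
    a=deproj(c,np.atleast_1d(u),np.atleast_1d(v),np.ones(np.size(u)));o=c["world_from_camera"][:3,3]
    t=(h-o[2])/(a[:,2]-o[2]); return o+(a-o)*t[:,None]
def cloud(c,d):
    v,u=np.nonzero(d>0); return deproj(c,u,v,d[v,u]),u,v
E
python3 - <<'E'
from h import *
# ortho height maps
for n in ["scene","side","wrist"]:
    c=np.load(f"{n}0cal.npz"); d=np.load(f"{n}0.npy"); im=cv2.imread(f"pics/{n}0.png")
    P,u,v=cloud(c,d)
    print(n,(d>0).mean())
    s=1.5e-3
    m=(P[:,0]>.35)&(P[:,0]<.95)&(P[:,1]>-.45)&(P[:,1]<.45)&(P[:,2]>-.02)&(P[:,2]<.2)
    P=P[m];u=u[m];v=v[m]
    o=np.argsort(P[:,2]);P=P[o];u=u[o];v=v[o]
    H=np.zeros((400,600,3),np.uint8)
    r=((.95-P[:,0])/s).astype(int);q=((.45-P[:,1])/s).astype(int)
    z=np.clip(P[:,2]/.15*255,0,255).astype(np.uint8)
    col=cv2.applyColorMap(z.reshape(-1,1),cv2.COLORMAP_JET).reshape(-1,3)
    H[np.clip(r,0,399),np.clip(q,0,599)]=col
    cv2.imwrite(f"pics/h_{n}.png",H)
E
```

```text
scene 0.9961904761904762
side 0.9959141156462585
wrist 0.9963562925170067
```

View pics/h_scene.png

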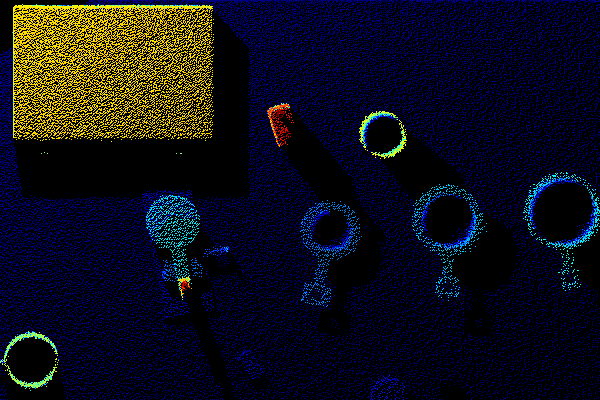

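View pics/h_side.png

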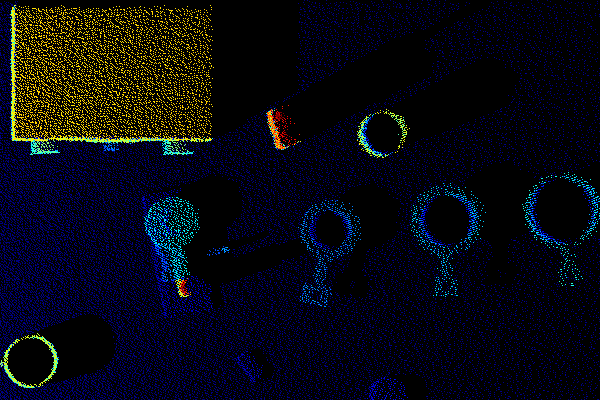

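The height maps give these rough positions:

| Item | Position (x, y) |
|---|---|
| Large eye | (.53, -.40) |
| Middle eye | (.52, -.22) |
| Small eye | (.515, -.02) |
| Prong | (.522, .175) |

Next come close wrist views from the same relative pose, so any calibration bias cancels out.

```bash
cat >> h.py <<'E'
from scipy.spatial.transform import Rotation as Ro
def ori(yaw,flip=0):
    # tool x down, tool y along bin y (jaws), camera on the -x side of the bin (flip=0)
    x=np.array([0,0,-1.]);y=np.array([-np.sin(yaw),np.cos(yaw),0])*(-1 if flip else 1)
    return Ro.from_matrix(np.c_[x,y,np.cross(x,y)])
def rpy(yaw,flip=0): return Ro.as_euler(ori(yaw,flip),'xyz')
E
python3 - <<'E'
from h import *
from plant import *
o=observe();print(Ro.from_euler('xyz',o["tcp_rot"]).as_matrix().round(3))
for f in (0,1):
    for p,y in (([.522,.175,.249],.147),([.53,-.4,.157],0),([.515,-.02,.14],0)):
        print(f,inverse_kinematics(p,rpy(y,f)))
for n in ["scene","side"]:
    c=np.load(f"{n}0cal.npz"); d=np.load(f"{n}0.npy")
    P,u,v=cloud(c,d)
    m=np.hypot(P[:,0]-.62,P[:,1]-.19)<.03; print(n,np.percentile(P[m,2],[10,50,90]))
E
```

```text
[[-0.002  1.    -0.   ]
 [ 0.    -0.    -1.   ]
 [-1.    -0.002 -0.   ]]
0 [ 1.80218770e-01  3.09048427e-02  1.70104533e+00 -4.44089210e-16
  1.40964248e+00 -1.53757756e+00]
0 [-0.76516431  0.36884393  1.48664225  0.          1.28610648 -2.33596063]
0 [-0.19191929  0.04475962  1.899043    0.          1.19779003 -1.76271562]
1 [ 1.80218770e-01  3.09048427e-02  1.70104533e+00 -4.44089210e-16
  1.40964248e+00  1.60401510e+00]
1 [-0.76516431  0.36884393  1.48664225  0.          1.28610648  0.80563202]
1 [-0.19191929  0.04475962  1.899043    0.          1.19779003  1.37887703]
scene [0.01077153 0.05273719 0.05539358]
side [0.01134281 0.05355002 0.05593274]<sys>:0: UserWarning: Gimbal lock detected. Setting third angle to zero since it is not possible to uniquely determine all angles.
```

```bash
cat >> h.py <<'E'
def view(name):
    from plant import get_image,get_calibration,observe
    c=get_calibration("wrist"); im,d=get_image("wrist")
    cv2.imwrite(f"pics/{name}.png",im[:,:,::-1]); np.save(f"{name}.npy",d); np.savez(f"{name}cal.npz",**c)
    o=observe(); print(name,o["time_s"],o["eef_pos"],o["tcp_rot"])
E
python3 -W ignore - <<'E'
from h import *
from plant import *
movep([.522,.175,.249],rpy(.147)); view("v_hook")
movep([.525,-.22,.20],rpy(0)); view("v_mid")
movep([.53,-.4,.157],rpy(0)); view("v_large")
E
```

```text
v_hook 1.475 [0.52226612 0.17455885 0.24888026] [-1.97296317  1.57061224 -1.82760929]
v_mid 3.0 [ 0.52550162 -0.21891295  0.20024987] [0.30957886 1.57032914 0.31104061]
v_large 3.8167 [ 0.53075964 -0.39824184  0.15755325] [0.81877307 1.57011385 0.82028638]
```

View pics/v_hook.png

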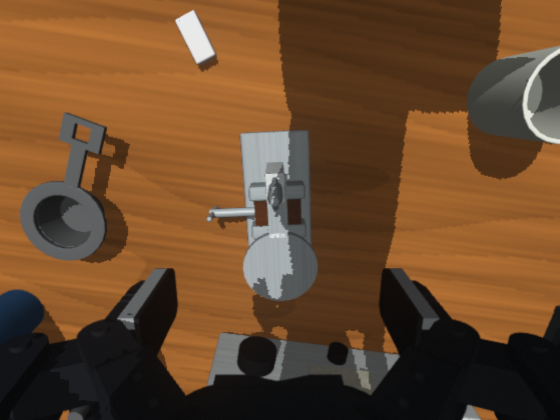

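View pics/v_large.png

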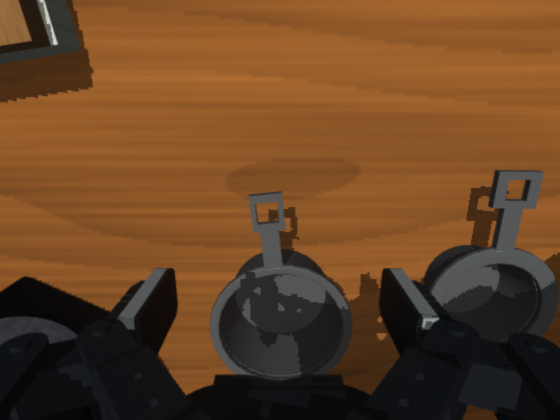

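View pics/v_mid.png

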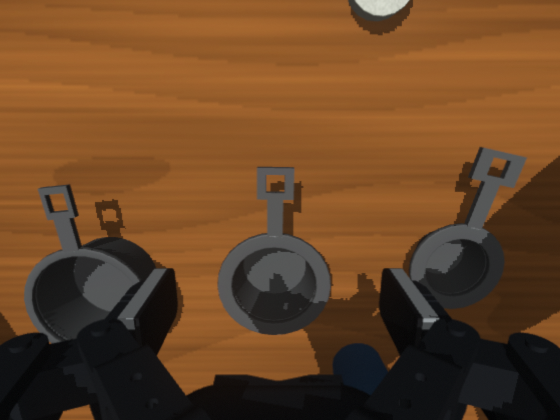

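The hook view puts the prong at about (275,190). The large eye is at about (267,210), and the middle eye is at (276,183) in its view. The shadows are visible but clearly separate from the parts. Next I enlarge crops.

```bash
python3 - <<'E'
import cv2,numpy as np
def crop(n,x,y,w,h,s): 
    return cv2.resize(cv2.imread(f"pics/{n}.png")[y:y+h,x:x+w],None,fx=s,fy=s,interpolation=cv2.INTER_NEAREST)
cv2.imwrite("pics/c_hook.png",crop("v_hook",235,130,90,75,8))
a=crop("v_large",240,185,50,60,8);b=crop("v_mid",250,160,50,60,8)
cv2.imwrite("pics/c_eyes.png",np.hstack([a,b]))
E
```

```text
(no output)
```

View pics/c_hook.png

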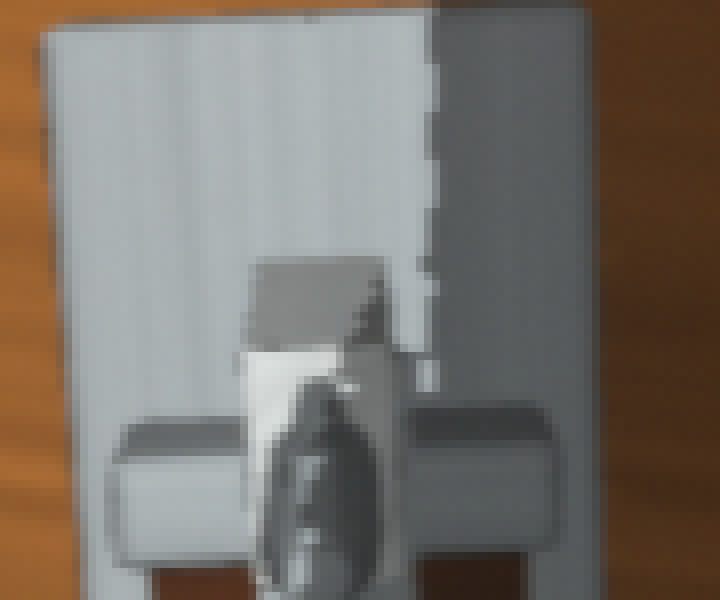

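View pics/c_eyes.png

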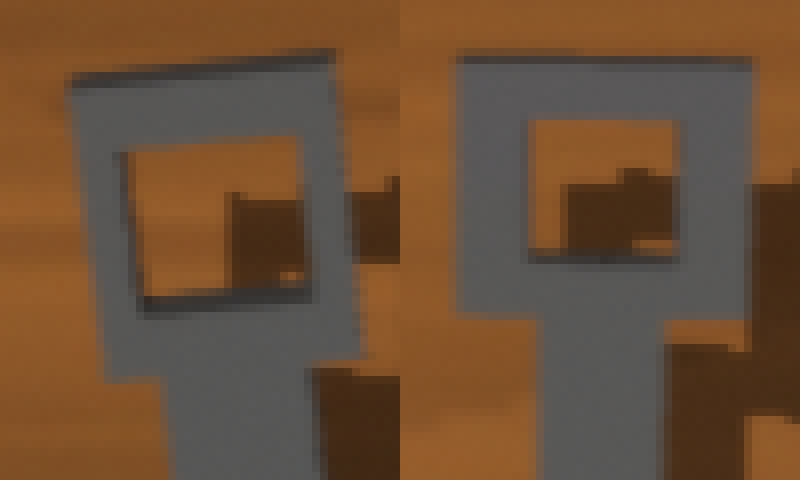

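```bash
python3 - <<'E'
from h import *
def crop(n,x,y,w,h,s): 
    return cv2.resize(cv2.imread(f"pics/{n}.png")[y:y+h,x:x+w],None,fx=s,fy=s,interpolation=cv2.INTER_NEAREST)
cv2.imwrite("pics/c_hook2.png",crop("v_hook",245,160,60,60,10))
c=np.load("v_largecal.npz"); print(onplane(c,[249,282,253.5,285.25],[196.25,192.75,232.75,229.75],.060))
c=np.load("v_midcal.npz"); print(onplane(c,[257.5,293.75,257.5,293.5],[168.25,168.25,199,199.75],.050))
c=np.load("v_hookcal.npz");d=np.load("v_hook.npy");P,u,v=cloud(c,d)
m=(np.hypot(P[:,0]-.522,P[:,1]-.175)<.03)&(P[:,2]>.11)
for p,a,b in zip(P[m],u[m],v[m]):
    if p[2]>.142: print(a,b,p.round(4))
m=np.hypot(P[:,0]-.62,P[:,1]-.19)<.03; print(np.percentile(P[m,2],[10,50,90]))
E
```

```text
[[ 0.51972956 -0.41965462  0.06      ]
 [ 0.51715903 -0.39604792  0.06      ]
 [ 0.54759875 -0.41700836  0.06      ]
 [ 0.54525388 -0.39356473  0.06      ]]
[[ 0.50409937 -0.23695054  0.05      ]
 [ 0.50409271 -0.20600929  0.05      ]
 [ 0.5312904  -0.23741076  0.05      ]
 [ 0.53196508 -0.20585364  0.05      ]]
275 190 [0.5098 0.1703 0.1421]
272 191 [0.5108 0.1682 0.1423]
273 191 [0.5106 0.169  0.1428]
274 191 [0.5104 0.1697 0.1431]
271 192 [0.5115 0.1676 0.1429]
272 192 [0.5114 0.1683 0.1431]
273 192 [0.5114 0.1691 0.1427]
274 192 [0.5105 0.1697 0.1456]
275 192 [0.511  0.1705 0.1433]
276 192 [0.5107 0.1712 0.144 ]
271 193 [0.5123 0.1677 0.143 ]
272 193 [0.5117 0.1684 0.1447]
273 193 [0.5117 0.1691 0.1443]
274 193 [0.5114 0.1699 0.145 ]
275 193 [0.5113 0.1706 0.1451]
276 193 [0.5115 0.1713 0.1441]
277 193 [0.5117 0.1721 0.1427]
271 194 [0.5127 0.1678 0.1441]
272 194 [0.5123 0.1685 0.1453]
273 194 [0.5119 0.1692 0.1466]
274 194 [0.512  0.1699 0.1459]
275 194 [0.5121 0.1707 0.1448]
276 194 [0.5119 0.1714 0.1451]
277 194 [0.5124 0.1722 0.143 ]
269 195 [0.5139 0.1664 0.1434]
270 195 [0.
[... 28231 characters left out ...]
0.1936 0.3395]
392 419 [0.5018 0.193  0.3409]
393 419 [0.502  0.1932 0.3408]
394 419 [0.5025 0.1938 0.3403]
395 419 [0.5028 0.1941 0.34  ]
396 419 [0.5023 0.194  0.3404]
397 419 [0.5024 0.1943 0.3403]
398 419 [0.503  0.1949 0.3396]
399 419 [0.5029 0.195  0.3397]
400 419 [0.502  0.1947 0.3406]
401 419 [0.5024 0.1951 0.3401]
402 419 [0.5012 0.1946 0.3413]
403 419 [0.5026 0.1956 0.3399]
404 419 [0.5014 0.1951 0.3411]
405 419 [0.5016 0.1955 0.3408]
406 419 [0.5021 0.196  0.3403]
407 419 [0.5014 0.1957 0.341 ]
408 419 [0.5013 0.1959 0.341 ]
409 419 [0.5015 0.1962 0.3408]
410 419 [0.5014 0.1963 0.3409]
411 419 [0.5013 0.1965 0.341 ]
412 419 [0.5018 0.197  0.3404]
[0.05369135 0.05455951 0.0554468 ]
```

View pics/c_hook2.png

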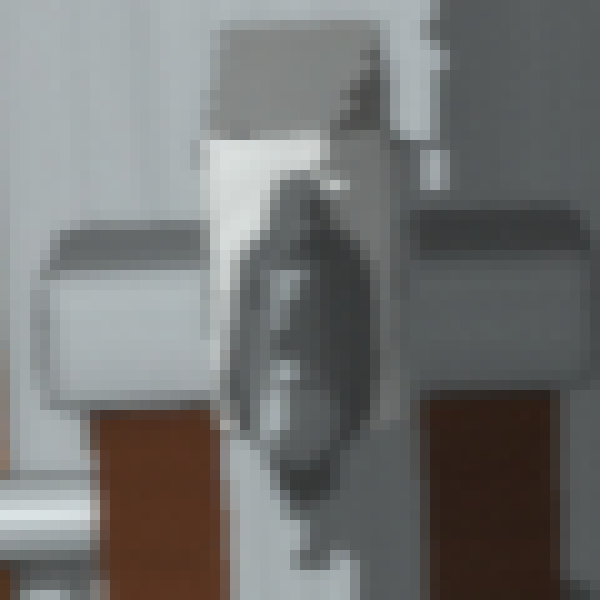

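```bash
python3 - <<'E'
from h import *
c=np.load("v_hookcal.npz");d=np.load("v_hook.npy");P,u,v=cloud(c,d)
m=(np.hypot(P[:,0]-.517,P[:,1]-.171)<.015)
for z in (.1475,.148,.1485):
    k=m&(P[:,2]>z)&(P[:,2]<.155); print(z,P[k].mean(0),P[k].min(0),P[k].max(0))
k=(P[:,2]>.05)&(P[:,2]<.059)&(np.hypot(P[:,0]-.62,P[:,1]-.19)<.06)
uv=np.c_[u[k],v[k]]
I=np.zeros((420,560),np.uint8);I[uv[:,1],uv[:,0]]=255
n,l,s,ce=cv2.connectedComponentsWithStats(I);b=1+np.argmax(s[1:,4]);print(s[b])
q=P[k]; xy=q[:,:2]; print(np.median(q[:,2]))
h=cv2.convexHull((xy*1e5).astype(np.float32)); print(cv2.minEnclosingCircle(h),xy.min(0),xy.max(0))
# block
for lo,hi in((.100,.112),):
    k=m&(P[:,2]>lo)&(P[:,2]<hi);print(P[k].min(0),P[k].max(0),np.median(P[k],0))
f=lambda A:(A.mean(0)[:2],np.degrees(np.arctan2(*( (A[2]+A[3]-A[0]-A[1])[[1,0]]))))
c=np.load("v_largecal.npz"); print(f(onplane(c,[249,282,253.5,285.25],[196.25,192.75,232.75,229.75],.060)))
c=np.load("v_midcal.npz"); print(f(onplane(c,[257.5,293.75,257.5,293.5],[168.25,168.25,199,199.75],.050)))
for n,ct,z in(("v_large",(.63,-.4),.06),("v_mid",(.62,-.22),.05)):
    c=np.load(n+"cal.npz");d=np.load(n+".npy");P,u,v=cloud(c,d)
    k=(abs(P[:,2]-z)<.004)&(np.hypot(P[:,0]-ct[0],P[:,1]-ct[1])<.1)&(P[:,0]>ct[0]-.065)
    print(n,k.sum(),np.median(P[k,2]),P[k].min(0),P[k].max(0))
E
```

```text
0.1475 [0.51660434 0.17057023 0.14884118] [0.512363   0.16762478 0.14752143] [0.52120793 0.17372246 0.14994384]
0.148 [0.51678019 0.17058797 0.1490052 ] [0.51299219 0.16762478 0.14802196] [0.52018026 0.17372246 0.14994384]
0.1485 [0.51699444 0.17073573 0.14917517] [0.51419935 0.16782377 0.14850065] [0.52018026 0.17355434 0.14994384]
[ 243  219   74   82 4280]
0.054553220374403355
((60801.75390625, 18764.935546875), 4785.01806640625) [0.56026336 0.14989808] [0.65506872 0.22921136]
[0.50286597 0.16117555 0.1002359 ] [0.53098582 0.18034122 0.1119581 ] [0.50987923 0.17027361 0.10653261]
(array([ 0.5324353 , -0.40656891]), np.float64(5.236877838357199))
(array([ 0.51786189, -0.22155606]), np.float64(-0.3169264298231973))
v_large 3598 0.059822755226202284 [ 0.5650369  -0.45479014  0.05600241] [ 0.68219341 -0.33903918  0.06210711]
v_mid 4384 0.0499769746466113 [ 0.55501844 -0.27763276  0.0460341 ] [ 0.6707418  -0.17069806  0.05256206]
```

Measured poses:

| Item | Position (x, y) | Yaw |
|---|---|---|
| Prong axis | (.5170, .1707) | .19 |
| Large eye | (.5324, -.4066) | .094 |
| Middle eye | (.5179, -.2216) | -.015 |

The platform top is about 54.5 mm above the desk. Next I grasp the large bin.

```bash
python3 -W ignore - <<'E'
from h import *
from plant import *
e=np.array([.5324,-.4066]);y=.094
gripper_to(.06,100)
movep([*e,.09],rpy(y)); print(move_l([*e,.040],feed=.1,max_force=15))
gripper_to(.015,100); o=observe(); print(o["time_s"],o["opening"],o["eef_pos"],o["ft_force"])
move_l([*e,.20],feed=.2); hold(.2);view("g_large");o=observe();print(o["opening"],o["ft_force"],o["torque"],o["time_s"])
E
```

```text
False
5.6583 0.021109315949835616 [ 0.53268161 -0.40695716  0.04089571] [-0.65511849 -0.4927282   4.14652034]
g_large 6.8583 [ 0.53188081 -0.40610005  0.19832586] [2.27271792 1.56821081 2.36671659]
0.02126810147959395 [-0.08593747  0.85581093 -2.66855025] [-0.01750812  0.0658125   0.04393996] 6.8583
```

View pics/g_large.png

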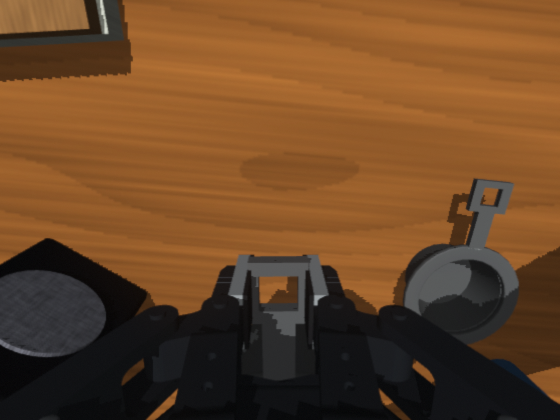

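```bash
python3 -W ignore - <<'E'
from h import *
from plant import *
h=np.array([.5170,.1707])
move_l([*h,.190],feed=.3,rotation=rpy(.19)); hold(.3);view("p_large")
o=observe();print(o["ft_force"],o["torque"],o["time_s"],Ro.from_euler('xyz',o["tcp_rot"]).as_matrix().round(4))
for n in("scene","side"):
    im,d=get_image(n);cv2.imwrite(f"pics/p_{n}.png",im[:,:,::-1]);np.save(f"p_{n}.npy",d)
    P,u,v=cloud(get_calibration(n),d)
    k=(np.hypot(P[:,0]-.615,P[:,1]-.19)<.075)&(P[:,2]>.19)&(P[:,2]<.23)&(P[:,0]>.56)
    q=P[k]; 
    for it in range(6):
        A=np.c_[q[:,:2]-[.615,.19],np.ones(len(q))];s=np.linalg.lstsq(A,q[:,2],rcond=None)[0];r=q[:,2]-A@s
        q=q[abs(r)<max(.002,1.2*np.std(r))]
    print(n,k.sum(),len(q),s,q.min(0),q.max(0))
a=cv2.imread("pics/p_large.png")[235:335,210:350];cv2.imwrite("pics/c1.png",cv2.resize(a,None,fx=5,fy=5,interpolation=0))
a=cv2.imread("pics/p_side.png")[150:310,170:370];cv2.imwrite("pics/c2.png",cv2.resize(a,None,fx=4,fy=3.7,interpolation=2))
E
```

```text
p_large 9.2833 [0.51708985 0.17035551 0.18999837] [ 3.00110712  1.57077941 -3.09268432]
[-0.09148241 -0.09316116 -1.37007873] [-0.00826248  0.14689175  0.01216468] 9.2833 [[-0.     -0.1883  0.9821]
 [-0.      0.9821  0.1883]
 [-1.      0.     -0.    ]]
scene 852 306 [0.00317638 0.00712325 0.20537678] [0.56304529 0.13381227 0.20310919] [0.67355405 0.24871099 0.20760421]
side 734 213 [-0.0348391   0.02150403  0.20604931] [0.56065517 0.13855954 0.20199288] [0.66856322 0.24933926 0.20988757]
```

View pics/c1.png

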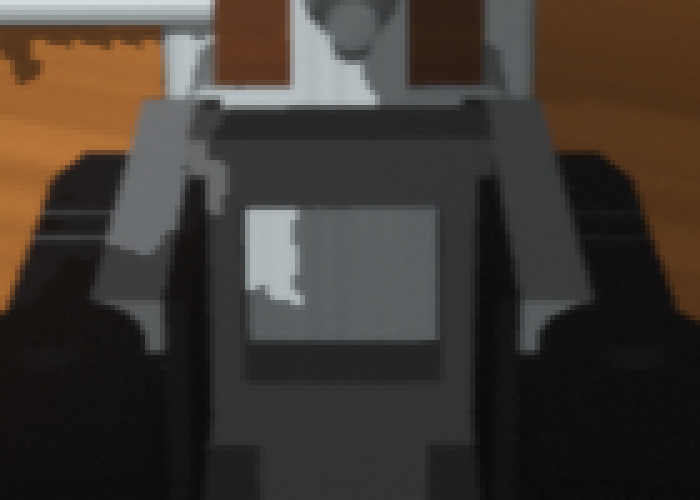

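View pics/c2.png

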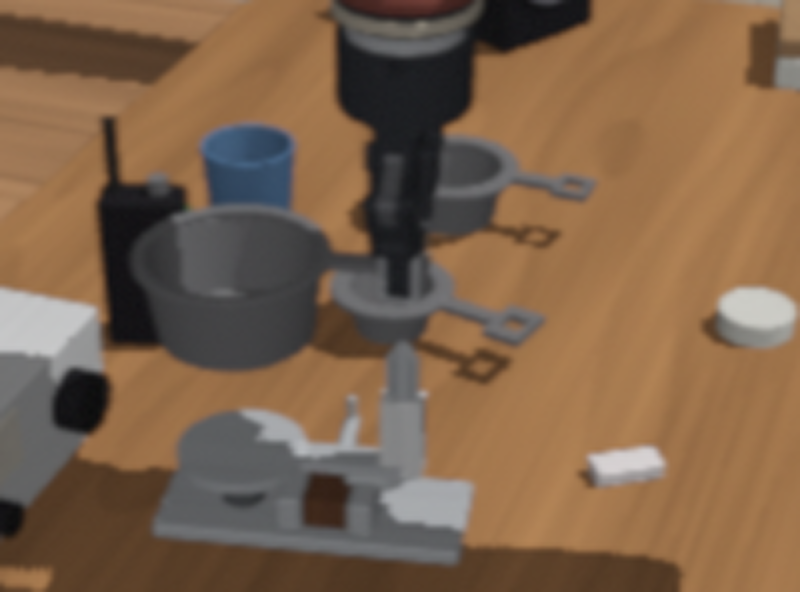

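```bash
cat >> h.py <<'E'
def lip(P,ct,zr,ro,ri):
    r=np.hypot(P[:,0]-ct[0],P[:,1]-ct[1]);k=(r<ro)&(r>ri)&(P[:,2]>zr[0])&(P[:,2]<zr[1]);q=P[k];best=None
    rng=np.random.default_rng(0)
    A=np.c_[q[:,:2]-ct,np.ones(len(q))]
    for i in range(800):
        s=rng.choice(len(q),3,replace=False)
        try:m=np.linalg.solve(A[s],q[s,2])
        except Exception: continue
        if np.hypot(m[0],m[1])>.15: continue
        n=(abs(A@m-q[:,2])<.0012).sum()
        if best is None or n>best[0]:best=(n,m)
    w=abs(A@best[1]-q[:,2])<.0018
    m=np.linalg.lstsq(A[w],q[w,2],rcond=None)[0]; return w.sum(),len(q),m,q[w]
E
python3 -W ignore - <<'E'
from h import *
from plant import get_calibration
for n in("scene","side"):
    P,u,v=cloud(get_calibration(n),np.load(f"p_{n}.npy"))
    a,b,m,q=lip(P,np.array([.615,.19]),(.19,.22),.064,.046);print(n,a,b,m,q.min(0),q.max(0))
    for nm,ct,z,R in (("mid",(.6175,-.2235),.05,.054),):
        a,b,m,q=lip(P,np.array(ct),(z-.006,z+.006),R+.004,R-.016);print(n,nm,a,b,m)
c=np.load("p_largecal.npz");d=np.load("p_large.npy")
P,u,v=cloud(c,d);k=(u>255)&(u<303)&(v>258)&(v<335)&(P[:,2]>.195)
q=P[k];s=np.lexsort((q[:,0],));print(len(q),np.percentile(q[:,2],[5,50,95]))
q=q[(q[:,2]>.2045)];A=np.c_[q[:,:2]-[.517,.1707],np.ones(len(q))];print(np.linalg.lstsq(A,q[:,2],rcond=None)[0],q.min(0),q.max(0))
for z in(.206,.209): print(onplane(c,[259,298,259,298],[276,276,311,311],z).round(4))
E
```

```text
scene 388 867 [-0.01498031  0.00060538  0.20642223] [0.55142034 0.13288786 0.2041044 ] [0.67355405 0.24871099 0.20888069]
scene mid 268 404 [ 6.88406539e-05 -2.40804716e-03  4.96287884e-02]
side 267 751 [-0.01459699  0.00380653  0.20748978] [0.55243771 0.13337358 0.20525117] [0.67067491 0.24933926 0.20988757]
side mid 88 149 [-0.026051   -0.01782386  0.05029448]
2427 [0.20497118 0.20871255 0.2097708 ]
[-0.00905378  0.00407799  0.20853739] [0.50049101 0.15859397 0.20452679] [0.53710358 0.18212814 0.21113085]
[[0.5117 0.1611 0.206 ]
 [0.5088 0.1766 0.206 ]
 [0.5278 0.1639 0.206 ]
 [0.5247 0.1799 0.206 ]]
[[0.5101 0.1609 0.209 ]
 [0.5072 0.1761 0.209 ]
 [0.5258 0.1637 0.209 ]
 [0.5228 0.1794 0.209 ]]
```

```bash
cat >> h.py <<'E'
def ori2(yaw,pitch):  # pitch>0: cup side raised
    R=Ro.from_euler('z',yaw); return (R*Ro.from_euler('y',-pitch)*R.inv()*ori(yaw)).as_euler('xyz')
def st(tag=""):
    from plant import observe
    o=observe();print(tag,round(o["time_s"],2),o["eef_pos"].round(4),"F",o["ft_force"].round(2),"T",o["torque"].round(3),"op",round(o["opening"],4))
    return o
E
python3 -W ignore - <<'E'
from h import *
from plant import *
h=np.array([.5170,.1712])
move_l([*h,.142],feed=.1,rotation=ori2(.19,.012)); hold(.1); st()
print(move_l([*h,.122],feed=.025,max_force=12)); st()
E
```

```text
10.12 [0.5178 0.1713 0.143 ] F [-0.65 -0.02 -1.12] T [-0.043  0.132 -0.004] op 0.0216
True
 10.82 [0.5179 0.1714 0.1245] F [ 0.01 -0.08  2.98] T [-0.086  0.187  0.03 ] op 0.0213
```

```bash
python3 -W ignore - <<'E'
from h import *
from plant import *
h=np.array([.5168,.1710])
for z in (.119,.114,.109,.104,.101):
    r=move_l([*h,z],feed=.02,max_force=14,rotation=ori2(.19,.012)); o=st(r)
    if r: break
E
```

```text
False 11.22 [0.5166 0.171  0.1184] F [ 2.29  0.39 -3.23] T [ 0.037 -0.226  0.016] op 0.0217
False 11.62 [0.5168 0.171  0.1139] F [1.45 0.43 1.16] T [ 0.024 -0.1    0.029] op 0.0214
False 12.02 [0.5166 0.171  0.1086] F [0.94 0.6  0.14] T [ 0.    -0.14   0.067] op 0.0215
False 12.42 [0.5166 0.1709 0.1035] F [1.65 0.63 0.41] T [ 0.067 -0.171 -0.008] op 0.0214
False 12.72 [0.5166 0.171  0.1007] F [1.31 1.13 0.72] T [ 0.044 -0.128 -0.051] op 0.0213
```

```bash
python3 -W ignore - <<'E'
from h import *
from plant import *
h=np.array([.5168,.1710])
for z in np.arange(.100,.088,-.001):
    r=move_l([*h,z],feed=.01,max_force=12); o=st(r)
    if r or o["ft_force"][2]>9: break
E
```

```text
False 12.97 [0.5168 0.171  0.0999] F [2.18 0.59 1.29] T [ 0.022 -0.112  0.068] op 0.0216
False 13.22 [0.5168 0.171  0.099 ] F [1.65 0.06 1.53] T [-0.001 -0.083  0.04 ] op 0.021
False 13.47 [0.5168 0.171  0.0979] F [1.34 0.25 2.65] T [ 0.027 -0.16   0.02 ] op 0.0214
False 13.72 [0.5167 0.171  0.0969] F [1.98 0.64 2.28] T [ 0.016 -0.103 -0.   ] op 0.0215
False 13.97 [0.5167 0.171  0.0958] F [1.94 0.41 2.28] T [ 0.021 -0.196  0.007] op 0.0213
False 14.22 [0.5167 0.171  0.0951] F [ 0.08 -0.42  4.68] T [-0.051 -0.033  0.076] op 0.0214
False 14.47 [0.5167 0.171  0.0946] F [-2.26 -1.19  8.63] T [-0.085  0.282  0.015] op 0.0214
False 14.72 [0.5167 0.171  0.0941] F [-3.62 -1.55 12.41] T [-0.216  0.526 -0.01 ] op 0.0217
```

It bottomed at TCP z .0951 with a rise to about 13 N, which matches the platform height from depth. Now I release it and check that it is level.

```bash
python3 -W ignore - <<'E'
from h import *
from plant import *
gripper_to(.05); st("open")
o=observe();move_l([o["eef_pos"][0],o["eef_pos"][1],.19],feed=.2); st()
movep([.5179,-.2216,.19],rpy(-.015)); view("v_mid2"); st()
for n in("scene","side"):
    im,d=get_image(n);cv2.imwrite(f"pics/q_{n}.png",im[:,:,::-1])
    P,u,v=cloud(get_calibration(n),d)
    a,b,m,q=lip(P,np.array([.615,.19]),(.10,.13),.064,.046);print(n,a,b,m,q.min(0),q.max(0))
    k=(np.hypot(P[:,0]-.517,P[:,1]-.171)<.02)&(P[:,2]>.1)&(P[:,2]<.12);print(np.median(P[k],0))
a=cv2.imread("pics/q_side.png")[150:310,170:370];a=cv2.resize(a,None,fx=2.4,fy=2.4,interpolation=2)
b=cv2.imread("pics/v_mid2.png")[150:230,240:320];cv2.imwrite("pics/c3.png",cv2.resize(b,None,fx=7,fy=7,interpolation=0));cv2.imwrite("pics/c4.png",a)
E
```

```text
open 15.1 [0.5162 0.1709 0.0923] F [-0.06 -1.12  0.26] T [-0.062  0.033  0.04 ] op 0.0498
 15.73 [0.5157 0.1708 0.1891] F [-0.41  0.11 -0.27] T [-0.015  0.002  0.006] op 0.0501
v_mid2 17.2417 [ 0.51823428 -0.22035895  0.18980338] [1.77822058 1.5702539  1.7648229 ]
 17.24 [ 0.5182 -0.2204  0.1898] F [-0.46 -0.22 -0.27] T [ 0.011 -0.004 -0.002] op 0.0499
scene 315 707 [0.02554231 0.00013282 0.11432102] [0.55175593 0.13439399 0.11116163] [0.67310692 0.24903837 0.11757097]
[0.52398243 0.17511725 0.11307036]
side 269 621 [ 0.01671406 -0.00075271  0.11524808] [0.55224578 0.13482124 0.11262842] [0.67049914 0.25079946 0.11773704]
[0.51783974 0.17716116 0.11239912]
```

View pics/c3.png

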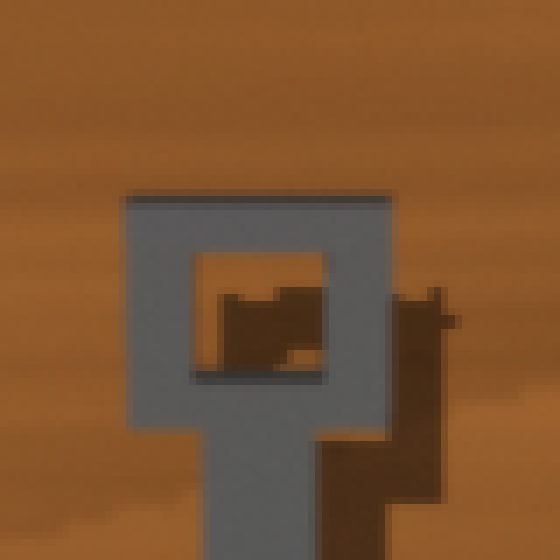

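View pics/c4.png

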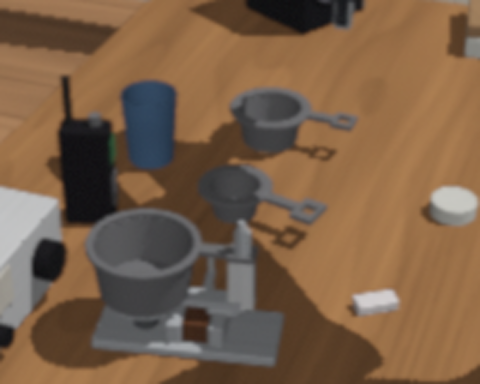

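The scene fit gives a lip slope of +0.025, the side fit +0.017, so I check this more accurately from above.

```bash
python3 -W ignore - <<'E'
from h import *
from plant import *
c=np.load("v_mid2cal.npz");A=onplane(c,[257.9,296,258.3,296],[179.3,179.3,211.1,211.1],.05);print(A.mean(0),A.round(4))
P,u,v=cloud(c,np.load("v_mid2.npy"))
a,b,m,q=lip(P,np.array([.6175,-.2235]),(.044,.056),.058,.038);print("mid ref",a,b,m,q.min(0),q.max(0))
k=(np.hypot(P[:,0]-.518,P[:,1]+.2216)<.012)&(P[:,2]>.04);print(np.median(P[k,2]))
movep([.500,.168,.24],rpy(.19)); hold(.2); view("l_chk"); st()
c=np.load("l_chkcal.npz");P,u,v=cloud(c,np.load("l_chk.npy"))
a,b,m,q=lip(P,np.array([.615,.19]),(.10,.13),.062,.046);print("large",a,b,m,q.min(0),q.max(0))
for w in [(-.013,-.009),(.009,.013),(.014,.03)]:
    e=np.array([.517,.1707])+np.mean(w)*np.array([.982,.188])
    t=(P[:,:2]-[.517,.1707])@[.982,.188];n=(P[:,:2]-[.517,.1707])@[-.188,.982]
    k=(t>w[0])&(t<w[1])&(abs(n)<.005)&(P[:,2]>.1)&(P[:,2]<.125);print(w,k.sum(),np.median(P[k,2]),np.std(P[k,2]))
E
```

```text
[ 0.51784217 -0.22160468  0.05      ] [[ 0.5038 -0.2373  0.05  ]
 [ 0.5043 -0.2057  0.05  ]
 [ 0.5314 -0.2378  0.05  ]
 [ 0.5319 -0.2056  0.05  ]]
mid ref 4149 4517 [-0.00135963 -0.00044044  0.04999942] [ 0.55969819 -0.27643745  0.0482213 ] [ 0.67089034 -0.17115454  0.05185818]
0.2696911981107185
l_chk 19.05 [0.50025546 0.16717377 0.23979843] [-2.99636453  1.57045187 -2.80783734]
 19.05 [0.5003 0.1672 0.2398] F [-0.26  0.24  0.39] T [ 0.036 -0.021 -0.044] op 0.05
large 2783 4440 [0.01771353 0.00370427 0.11517599] [0.55340601 0.13330122 0.11259945] [0.6716172  0.24775657 0.11780184]
(-0.013, -0.009) 77 0.11345089579193829 0.0027330408733552756
(0.009, 0.013) 0 nan nan
(0.014, 0.03) 178 0.1139160131974652 0.0006747191037355917
```

View pics/l_chk.png

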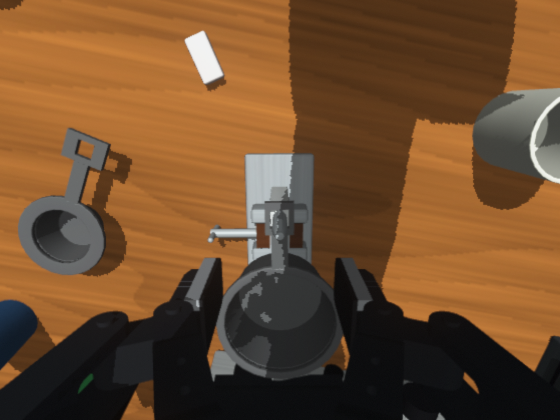

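The wrist fit shows the large bin tilted about 0.018 rad with the cup side high: my last millimetre of push went too far. A gentle press on the far lip should lay the foot flat on the platform.

```bash
python3 -W ignore - <<'E'
from h import *
from plant import *
gripper_to(0.0)
p=[.668,.1997]
movep([*p,.16],rpy(.19)); move_l([*p,.124],feed=.1);hold(.1); st()
r=move_l([*p,.105],feed=.012,max_force=5);st(r)
for i in range(4):
    o=observe()
    if o["ft_force"][2]>7: break
    r=move_l([*p,o["eef_pos"][2]-.0007],feed=.01,max_force=5);st(r)
E
```

```text
20.98 [0.6684 0.1998 0.1248] F [ 0.49 -0.12  0.96] T [-0.019 -0.019  0.015] op -0.0001
True 21.91 [0.6693 0.1999 0.1145] F [-0.04  0.72  4.58] T [ 0.021 -0.019 -0.007] op -0.0001
False 22.16 [0.6687 0.1998 0.1145] F [2.23 0.62 3.29] T [ 0.062 -0.356 -0.004] op -0.0001
False 22.41 [0.6687 0.1998 0.1145] F [3.01 0.49 5.12] T [ 0.1   -0.505  0.014] op 0.0002
False 22.66 [0.6687 0.1998 0.1145] F [2.88 0.73 5.16] T [ 0.094 -0.473  0.043] op 0.0
False 22.91 [0.6687 0.1998 0.1145] F [3.2  0.16 4.89] T [ 0.135 -0.51   0.008] op -0.0001
```

```bash
cat >> h.py <<'E'
def chk(name,zlip,R=.058,ri=.046):
    from plant import movep,hold
    movep([.500,.168,.24],rpy(.19)); hold(.15); view(name)
    c=np.load(name+"cal.npz");P,u,v=cloud(c,np.load(name+".npy"))
    a,b,m,q=lip(P,np.array([.615,.19]),(zlip-.008,zlip+.008),R+.003,ri);print(name,a,b,m,"slope x",m[0]*.982+m[1]*.188,"y",-m[0]*.188+m[1]*.982)
E
python3 -W ignore - <<'E'
from h import *
from plant import *
o=observe();move_l([*o["eef_pos"][:2],.18],feed=.2)
gripper_to(.06)
chk("l_chk2",.115); st()
P,u,v=cloud(np.load("l_chk2cal.npz"),np.load("l_chk2.npy"))
t=(P[:,:2]-[.517,.1707])@[.982,.188];n=(P[:,:2]-[.517,.1707])@[-.188,.982]
k=(t>.014)&(t<.03)&(abs(n)<.005)&(P[:,2]>.1)&(P[:,2]<.125);print(np.median(P[k,2]))
E
```

```text
l_chk2 24.95 [0.50077878 0.16799504 0.2392766 ] [-3.12870502  1.5697417  -2.93898724]
l_chk2 3001 3717 [-0.00312859 -0.00127345  0.11429565] slope x -0.0033116836116714636 y -0.0006623545840418674
 24.95 [0.5008 0.168  0.2393] F [-0.58  0.5   0.51] T [0.027 0.024 0.024] op 0.0601
0.11456254872158461
```

Large is level now: lip slope -0.003 and lip top 114.4 mm. Next is the middle bin.

```bash
python3 -W ignore - <<'E'
from h import *
from plant import *
e=np.array([.5178,-.2216]);y=-.016
movep([*e,.08],rpy(y)); print(move_l([*e,.030],feed=.1,max_force=15));hold(.1)
gripper_to(.022,100); g=st("grip")
move_l([*e,.18],feed=.25)
h=np.array([.5170,.1711])
move_l([*h,.190],feed=.3,rotation=ori2(.19,.010)); hold(.25);view("p_mid");st()
im,d=get_image("scene");P,u,v=cloud(get_calibration("scene"),d)
a,b,m,q=lip(P,np.array([.615,.19]),(.19,.22),.060,.036);print(a,b,m,m[0]*.982+m[1]*.188)
a=cv2.imread("pics/p_mid.png")[235:335,210:350];cv2.imwrite("pics/c5.png",cv2.resize(a,None,fx=5,fy=5,interpolation=0))
E
```

```text
False
grip 27.65 [ 0.518  -0.2218  0.0305] F [-2.4   0.63  3.12] T [-0.021  0.109  0.003] op 0.0292
p_mid 30.1583 [0.51715345 0.17039551 0.19005097] [-0.00304611  1.56075599  0.1856924 ]
 30.16 [0.5172 0.1704 0.1901] F [ 0.43 -0.72 -0.97] T [-0.023  0.125  0.001] op 0.0297
518 925 [-0.00552756  0.00184434  0.20812116] -0.005081332363308133
```

View pics/c5.png

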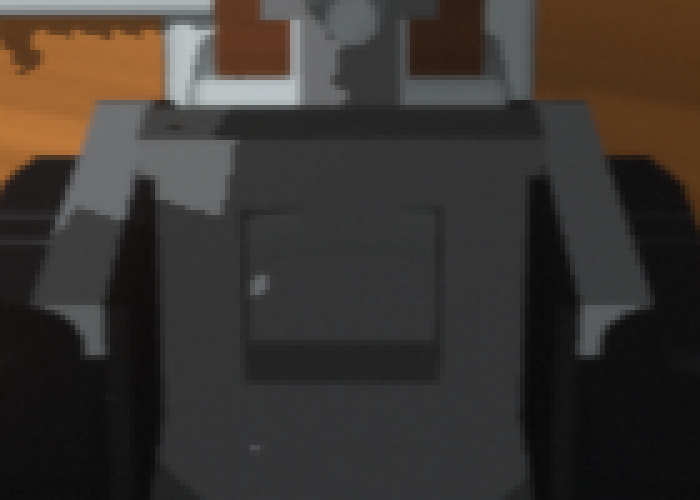

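The hole sits at the same image place as it did for the large eye, so I insert at the same xy.

```bash
python3 -W ignore - <<'E'
from h import *
from plant import *
h=np.array([.5168,.1710]);R=ori2(.19,.014)
move_l([*h,.140],feed=.12,rotation=R)
for z in (.126,.121,.116,.111,.106,.1035):
    r=move_l([*h,z],feed=.025,max_force=14); o=st(r)
    if r: 
        r=move_l([*h,z],feed=.02,max_force=14); o=st(r)
        if r:break
E
```

```text
False 31.48 [0.5168 0.171  0.126 ] F [-0.22  0.67 -1.61] T [-0.049  0.199  0.005] op 0.0296
False 31.83 [0.5169 0.171  0.1207] F [ 3.26  1.03 -3.44] T [ 0.028 -0.227  0.037] op 0.0294
False 32.18 [0.5168 0.171  0.1158] F [ 2.34  0.02 -2.02] T [ 0.057 -0.231 -0.025] op 0.0293
False 32.53 [0.5167 0.171  0.1106] F [ 2.22  1.13 -2.75] T [ 0.07  -0.264 -0.006] op 0.0298
False 32.88 [0.5166 0.171  0.1056] F [ 2.92 -0.54 -2.35] T [ 0.062 -0.261 -0.004] op 0.0295
False 33.13 [0.5167 0.171  0.1033] F [ 2.02  0.15 -2.22] T [ 0.041 -0.196  0.038] op 0.0296
```

```bash
python3 -W ignore - <<'E'
from h import *
from plant import *
h=np.array([.5168,.1710])
for z in np.arange(.1025,.0985,-.0006):
    r=move_l([*h,z],feed=.008,max_force=10); o=st(r)
    if r or o["ft_force"][2]>6: break
E
```

```text
False 33.41 [0.5168 0.171  0.1025] F [ 1.72 -0.18 -0.03] T [ 0.055 -0.107 -0.015] op 0.0291
False 33.66 [0.5169 0.171  0.102 ] F [1.85 0.1  0.88] T [-0.001 -0.074  0.011] op 0.0291
False 33.91 [0.5169 0.171  0.1015] F [0.44 0.02 3.18] T [-0.006  0.046  0.028] op 0.0292
False 34.16 [0.5168 0.171  0.1014] F [-2.4  -0.88  7.57] T [-0.098  0.422  0.025] op 0.0295
```

```bash
python3 -W ignore - <<'E'
from h import *
from plant import *
gripper_to(.06); st("open")
o=observe();move_l([*o["eef_pos"][:2],.19],feed=.25)
chk("m_chk",.121,.054,.042)
P,u,v=cloud(np.load("m_chkcal.npz"),np.load("m_chk.npy"))
t=(P[:,:2]-[.517,.1707])@[.982,.188];n=(P[:,:2]-[.517,.1707])@[-.188,.982]
for s in(1,):
    k=(t>.014)&(t<.03)&(abs(n)<.005)&(P[:,2]>.1)&(P[:,2]<.13);print("handle",np.median(P[k,2]))
    k=(abs(t)<.012)&(abs(n)<.015)&(abs(n)>.010)&(P[:,2]>.1)&(P[:,2]<.13);print("eye",k.sum(),np.median(P[k,2]))
E
```

```text
open 34.56 [0.5165 0.1709 0.1003] F [ 0.86 -0.58  0.03] T [-0.06   0.076 -0.027] op 0.0598
m_chk 35.5917 [0.49894961 0.16779386 0.2377904 ] [ 3.12313416  1.56703207 -2.97008264]
m_chk 3815 4632 [-0.00211467 -0.00095717  0.12051076] slope x -0.0022565499413854176 y -0.0005423816053915904
handle 0.12073942813132954
eye 361 0.12085688894165986
```

View pics/m_chk.png

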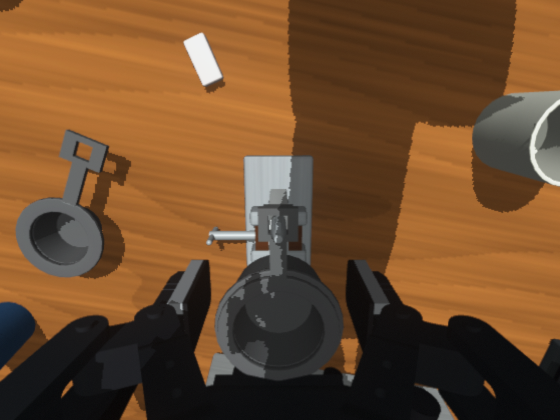

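The middle bin is seated: slope -0.002, lip 120.5 mm (6 mm above the large one). Now I view the small bin.

```bash
python3 -W ignore - <<'E'
from h import *
from plant import *
movep([.512,-.024,.16],rpy(-.22)); hold(.1);view("v_small")
a=cv2.imread("pics/v_small.png");cv2.imwrite("pics/c6.png",cv2.resize(a[150:240,230:330],None,fx=7,fy=7,interpolation=0))
P,u,v=cloud(np.load("v_smallcal.npz"),np.load("v_small.npy"))
k=(abs(P[:,2]-.04)<.003)&(P[:,0]>.55)&(P[:,0]<.68)&(abs(P[:,1]+.045)<.07);q=P[k];print(len(q),q.min(0),q.max(0),np.median(q[:,2]))
E
```

```text
v_small 36.5833 [ 0.5126929  -0.02271681  0.1608421 ] [0.23847945 1.56926638 0.02095172]
4357 [ 0.55004723 -0.09224864  0.03700681] [ 0.64701676 -0.00299096  0.04256588] 0.04001759402810584
```

View pics/c6.png

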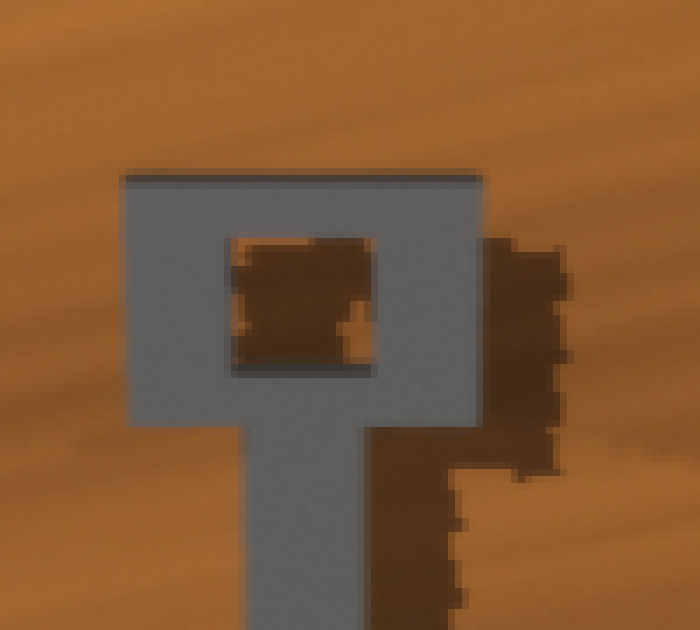

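View pics/v_small.png

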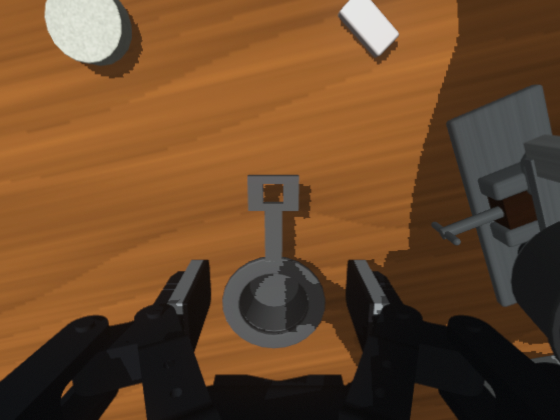

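```bash
python3 -W ignore - <<'E'
from h import *
from plant import *
c=np.load("v_smallcal.npz");A=onplane(c,[247.7,298.9,248.3,298.6],[175.7,175.7,210.7,210.7],.04)
e=A.mean(0)[:2];d=A[1]-A[0];d2=A[3]-A[2];y=-np.arctan2(d[0]+d2[0],d[1]+d2[1]);yc=np.arctan2(-.0476-e[1],.602-e[0]);print(A.round(4),e,y,yc,np.hypot(.602-e[0],-.0476-e[1]))
y=(y+yc)/2
assert abs(y-yc)<.03
gripper_to(.064)
movep([*e,.07],rpy(y)); print(move_l([*e,.0205],feed=.1,max_force=15));hold(.1)
gripper_to(.030,100); g=st("grip")
move_l([*e,.18],feed=.25)
h=np.array([.5170,.1711])
move_l([*h,.190],feed=.25,rotation=ori2(.19,.012)); hold(.25);view("p_small");st()
im,d=get_image("scene");P,u,v=cloud(get_calibration("scene"),d)
a,b,m,q=lip(P,np.array([.615,.19]),(.19,.22),.050,.028);print(a,b,m,m[0]*.982+m[1]*.188)
a=cv2.imread("pics/p_small.png")[235:335,210:350];cv2.imwrite("pics/c7.png",cv2.resize(a,None,fx=5,fy=5,interpolation=0))
E
```

```text
[[ 0.4874 -0.0415  0.04  ]
 [ 0.496  -0.0029  0.04  ]
 [ 0.515  -0.0479  0.04  ]
 [ 0.5237 -0.0088  0.04  ]] [ 0.50555313 -0.02528984] -0.21850598700052307 -0.22732240639357698 0.09899364703063397
False
grip 38.36 [ 0.5059 -0.0253  0.0209] F [-0.97  0.2   1.85] T [ 0.009 -0.01  -0.067] op 0.0375
p_small 40.3917 [0.51713005 0.17019887 0.19001365] [-0.0045993   1.55879614  0.18373615]
 40.39 [0.5171 0.1702 0.19  ] F [ 0.55 -0.07 -0.49] T [-0.021  0.131 -0.009] op 0.0374
441 712 [ 0.00788214 -0.0022604   0.20785382] 0.007315309392826057
```

View pics/c7.png

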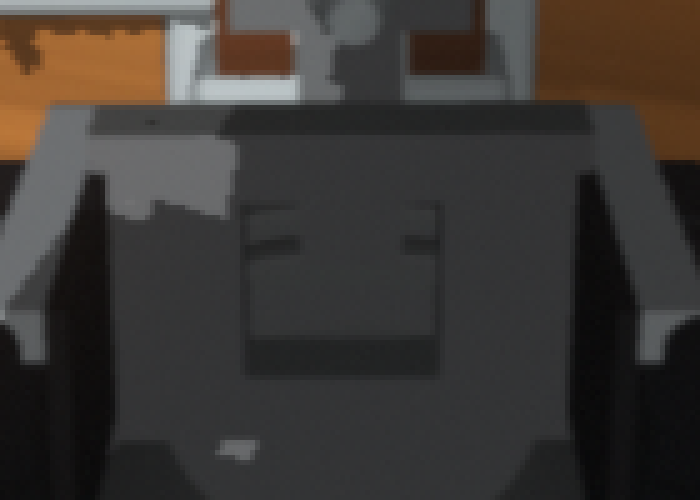

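```bash
python3 -W ignore - <<'E'
from h import *
from plant import *
h=np.array([.5169,.1711]);R=ori2(.19,.007)
move_l([*h,.140],feed=.12,rotation=R)
ok=True
for z in (.126,.121,.116,.111,.1095):
    r=move_l([*h,z],feed=.025,max_force=14); o=st(r)
    if r:
        r=move_l([*h,z],feed=.02,max_force=14); o=st(r)
        if r: ok=False;break
if ok:
  for z in np.arange(.1089,.105,-.0006):
    r=move_l([*h,z],feed=.008,max_force=10); o=st(r)
    if r or o["ft_force"][2]>6: break
E
```

```text
False 41.72 [0.5169 0.1711 0.126 ] F [ 0.46  0.07 -1.72] T [-0.032  0.061 -0.012] op 0.0371
False 42.07 [0.5171 0.1711 0.1208] F [ 1.92  0.1  -1.87] T [ 0.04  -0.229 -0.02 ] op 0.0372
False 42.42 [0.5169 0.1711 0.1157] F [ 1.92  0.6  -3.22] T [ 0.017 -0.255 -0.071] op 0.0372
False 42.77 [0.5168 0.1711 0.1106] F [ 1.76 -0.55 -2.79] T [ 0.057 -0.247  0.001] op 0.037
False 43.02 [0.5169 0.1711 0.1094] F [ 1.56  0.75 -1.62] T [ 0.018 -0.172 -0.028] op 0.0372
False 43.27 [0.5169 0.1711 0.109 ] F [ 0.46  0.51 -1.44] T [ 0.014 -0.108  0.036] op 0.0372
False 43.52 [0.5169 0.1711 0.1084] F [0.08 0.51 0.67] T [ 0.049 -0.011 -0.04 ] op 0.0372
False 43.77 [0.517  0.1711 0.1082] F [-1.36  0.71  5.02] T [-0.033  0.294 -0.034] op 0.0374
False 44.02 [0.517  0.1711 0.1081] F [-3.12 -0.84  9.79] T [-0.161  0.607  0.018] op 0.037
```

```bash
python3 -W ignore - <<'E'
from h import *
from plant import *
gripper_to(.065); st("open")
o=observe();move_l([*o["eef_pos"][:2],.20],feed=.25)
chk("s_chk",.1265,.045,.034)
P,u,v=cloud(np.load("s_chkcal.npz"),np.load("s_chk.npy"))
t=(P[:,:2]-[.517,.1707])@[.982,.188];n=(P[:,:2]-[.517,.1707])@[-.188,.982]
k=(t>.014)&(t<.03)&(abs(n)<.005)&(P[:,2]>.1)&(P[:,2]<.14);print("handle",np.median(P[k,2]))
for lo,hi in((.0165,.019),(.0135,.0155)):
    k=(abs(t)<.012)&(abs(n)<hi)&(abs(n)>lo)&(P[:,2]>.1)&(P[:,2]<.14);print("eye",k.sum(),np.median(P[k,2]))
for n in("scene","side"):
    im,d=get_image(n);cv2.imwrite(f"pics/f_{n}.png",im[:,:,::-1])
a=cv2.imread("pics/f_side.png")[190:310,190:350];cv2.imwrite("pics/c8.png",cv2.resize(a,None,fx=4,fy=4,interpolation=2))
E
```

```text
open 44.4 [0.5166 0.1711 0.1066] F [-0.75 -0.88  0.52] T [-0.061  0.03  -0.016] op 0.0649
s_chk 45.4167 [0.49914659 0.16780515 0.23804327] [ 3.12984225  1.56757335 -2.96344067]
s_chk 3045 3836 [-0.00360753 -0.00140351  0.12654294] slope x -0.0038064566611181396 y -0.0007000329407431338
handle 0.12696309093854996
eye 190 0.12694342395191738
eye 152 0.12713186042100097
```

View pics/c8.png

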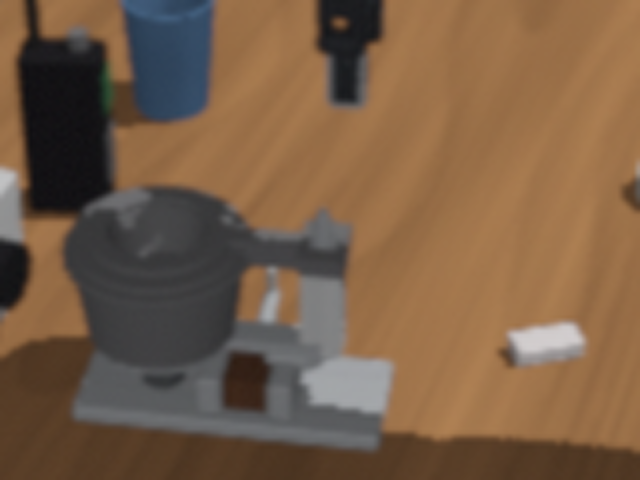

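View pics/s_chk.png

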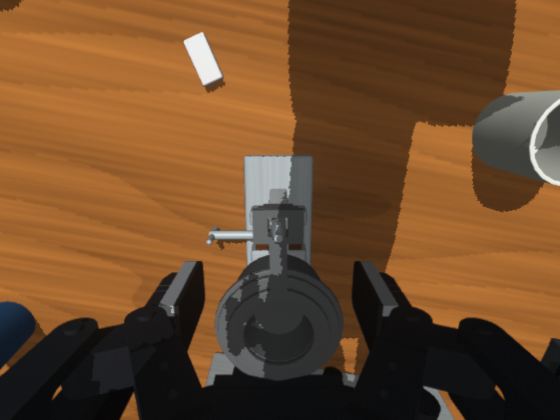

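All three bins are nested and level, with lips at 114.4, 120.5 and 126.5 mm. The hand is clear, so I hand in.

```bash
python3 -W ignore - <<'E'
from h import *
from plant import *
hold(.3); st(); job_done()
E
```

```text
45.82 [0.5    0.168  0.2398] F [ 0.8   0.33 -0.39] T [0.031 0.044 0.022] op 0.0649
the job is handed in; nothing more can be done
```

The three bins are parked on the hook, nested large, middle, small, and the job was handed in at about 46 s of the 72 s limit. I held each bin by its eye, slid it down the prong and let go of it before fetching the next.

- **Pushing force:** The bottoming pushes read about 12, 8 and 10 N in that order. These are readings taken at rest after each step, so brief peaks could have been higher. One move on the large bin stopped on its 12 N limit as it reached the springs; it then slid on normally.
- **Large bin tilt:** My last millimetre of push left the large bin about 0.018 rad cup-high, just inside the 0.02 rad limit. A gentle 5 N press on its far lip laid the foot flat on the platform.
- **Last checks:** In wrist depth views, the lips measured 114.3, 120.5 and 126.5 mm high, so each is about 6 mm above the one below. Slopes along the handle were 0.003, 0.002 and 0.004 rad. The large and middle bins were measured before the next bin covered them, so only the small bin's figures come from after the last placing.
- **At the end:** The hand was open and clear of everything. The bystanders in view looked undisturbed, but I did not measure their positions. I could not measure the contact between the large bin and the platform directly.

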